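Line up the copper jars by height on the display board

TASK

Set the four lidded copper jars out on the display board in order of height, one upright on the middle of each disc: the shortest on the red disc, then rising along the row to the tallest on the blue disc. Set them down gently, without dropping or tipping over any of them, and leave the small steel bowl and the dark steel weight standing where they are.

Things in the scene. Friction and masses are not known exactly. Their poses are not given: they have to be found in the camera images.
- jar_1: The shortest of four round lidded copper jars, standing upright on the bench (z = 0): body 44 mm in diameter, lid 42 mm high at its centre, solid with the jar. On it a brass knob to pick it up by from above: a neck 6 mm high, then an upright cylinder 18 mm in diameter, 22 mm high, its top 70 mm above the underside. About 120 g (+-30 %). Origin: centre of the underside; z up.
- jar_2: The second shortest of four round lidded copper jars, standing upright on the bench (z = 0): body 52 mm in diameter, lid 58 mm high at its centre, solid with the jar. On it a brass knob to pick it up by from above: a neck 6 mm high, then an upright cylinder 18 mm in diameter, 22 mm high, its top 86 mm above the underside. About 170 g (+-30 %). Origin: centre of the underside; z up.
- jar_3: The second tallest of four round lidded copper jars, standing upright on the bench (z = 0): body 60 mm in diameter, lid 74 mm high at its centre, solid with the jar. On it a brass knob to pick it up by from above: a neck 6 mm high, then an upright cylinder 18 mm in diameter, 22 mm high, its top 102 mm above the underside. About 230 g (+-30 %). Origin: centre of the underside; z up.
- jar_4: The tallest of four round lidded copper jars, standing upright on the bench (z = 0): body 68 mm in diameter, lid 90 mm high at its centre, solid with the jar. On it a brass knob to pick it up by from above: a neck 6 mm high, then an upright cylinder 18 mm in diameter, 22 mm high, its top 118 mm above the underside. About 300 g (+-30 %). Origin: centre of the underside; z up.
- disc_red: Red disc at one end of the row of four discs (which end varies). Fixed, 76 mm in diameter, 4 mm thick, on a fixed dark wooden board 385 x 100 x 12 mm lying on the bench; the four discs form a straight row, 95 mm centre to centre. Origin: centre of its underside, 12 mm above the bench (its top is at 16 mm).
- disc_mid_a: One of two alike cork-coloured discs in the middle of the row; either one may be next to the red disc. Fixed, 76 mm in diameter, 4 mm thick, on a fixed dark wooden board 385 x 100 x 12 mm lying on the bench; the four discs form a straight row, 95 mm centre to centre. Origin: centre of its underside, 12 mm above the bench (its top is at 16 mm).
- disc_mid_b: The other of two alike cork-coloured discs in the middle of the row. Fixed, 76 mm in diameter, 4 mm thick, on a fixed dark wooden board 385 x 100 x 12 mm lying on the bench; the four discs form a straight row, 95 mm centre to centre. Origin: centre of its underside, 12 mm above the bench (its top is at 16 mm).
- disc_blue: Blue disc at the other end of the row from the red one. Fixed, 76 mm in diameter, 4 mm thick, on a fixed dark wooden board 385 x 100 x 12 mm lying on the bench; the four discs form a straight row, 95 mm centre to centre. Origin: centre of its underside, 12 mm above the bench (its top is at 16 mm).
- bowl: Small open steel bowl, 60 mm across the rim, 28 mm high, loose on the bench among the jars; not part of the job. Origin: centre of the underside.
- weight: Small dark steel weight with a button top, 28 mm in diameter, 40 mm high, loose on the bench among the jars; not part of the job. Origin: centre of the underside.
Mind the look-alikes: they are no part of the job. Leave any green or turquoise look-alike of the jar_4 alone.

How it is judged:
By the outcome, as a careful person would: the job done as asked, in the order asked, and still so for the second after the job is handed in, with the robot touching nothing.
It also fails if it takes over 96 s, if anything falls off the work surface, if the arm or the gripper's body presses on something with over 40 N, if the wrist force passes 120 N, or if a joint passes its speed limit or range.

ROBOT

A 6-joint arm with a two-finger parallel gripper is mounted at the origin on the work surface. World frame = base frame: x ahead of the robot, y to its left, z up, the work surface at z = 0. Lengths are in mm, angles in rad, forces in N, time in s.
With the tool pointing down it reaches from about 400 to 825 mm from the base axis. Payload 7 kg.
Tool frame: the origin (TCP) lies at the very end of the fingers, on their centre line; the grasp point (between the pads) lies 19 mm behind it; z points along the fingers, y is the line along which they close (so a half turn about z gives the same grasp; the last joint's range is limited). The gripper opens to 85 mm and grips with 20 to 120 N. Pads are 22 mm wide; open, the fingers measure 114 mm over their backs; the gripper's body (76 mm by 85 mm) begins 54 mm behind the grasp point. The pads swing forward as they close: fully open they stand 13 mm farther back than shut.
Start: joints at [-0.892, 0.359, 0.012, 0, -1.224, -0.288], TCP at [257.099, -624.096, 231.302] pointing down, gripper open.
Joint ranges: [-3.07, 3.07], [-1.43, 2.12], [-1.02, 1.25], [-3.03, 1.67], [-3.05, -0], [-3.03, 3.03]. Speed limits (rad/s): [2.39, 2.39, 3.01, 3.14, 3.14, 3.14].

INTERFACE

Orientations are given as a 3x3 rotation matrix whose columns are the frame's x, y, z axes.
In Python, from cell import sense, snapshot, close_job gives the robot as it stands.
- The arm moves only by the tool play_rows, never from a script. Its argument "commands" is a list that holds one entry, the list of rows, each a list of 7 numbers: the opening, from 0 (shut) to 1 (fully open), then the shift along the world's x, y, z normalised to -1 to 1, where 1 is 0.2 m, then the turn, a rotation vector about the world's x, y, z normalised to -1 to 1, where 1 is 1.5 rad. In form: [[[jaw, x, y, z, ax, ay, az], ...]]. A call has 1 to 10 rows; each row is the pose to reach, as a shift and turn from the pose commanded when the call began; what a row does not reach only later rows make up. A row lasts 1/12 s, in which the tool goes at most 41.7 mm and 7.16 degrees, less where a joint would pass 70% of its speed; a pose out of reach is approached as far as the arm can. A call with a number of a shift or a turn outside -1 to 1 is refused whole. A call with a gripper value outside its range is refused whole. The fingers move at their own pace and stop on an object; "squeeze" is the grip in N (left out, the last holds). Time passes only in rows, so rows that repeat a pose let the fingers close. It gives the time, the measured TCP pose, the force, the opening and the grip force at its end, in the units of the state.
- sense(): the state, without advancing time (a new reading comes with each control period).
- snapshot(name): name is "side" or "top" or "wrist"; returns a dict with "pixels" (384x512x3 uint8, red, green, blue), "fx", "fy", "cx", "cy" (pixels), "dist_coeffs" ([k1, k2, p1, p2, k3] as OpenCV has them; the pictures are not rectified), "R" (3x3) and "t" (3): a world point X has camera coordinates R X + t; the wrist camera has in their place "hand_eye" (4x4, takes a point from camera to tool coordinates, whose origin is the TCP and whose axes are the flange's). Camera axes: x right, y down, z forward; pixel columns grow to the right and rows downward; lengths in mm; the calibration is good to about 2 mm. A picture is of the moment at which its call begins: read the wrist's pose just before it. There is no depth.
- close_job(): hands the job in; it is judged then, once.
The state is a dict: "t": time; "q": joint angles; "joint_velocities": joint speeds; "joint_efforts": joint torques, N m; "tcp_pos": TCP position; "orientation": TCP orientation; "wrist_force": force on the tool from outside, world axes, zero at the start; "wrist_torque": the same for the moment, N m; "width": finger opening in mm; "grasp_force": force on a finger pad.
Only numpy, scipy, OpenCV 4.12 (cv2) and the standard library are available. Lean on these libraries where they do the work, as an engineer would, in place of code of your own. Each camera call takes 0.05 s, during which the arm holds its last target. There are 200 camera calls.

## Working session

There is one attempt and no reset: what is moved stays moved. The work goes in short steps, Python scripts to look and compute and a tool call to move; the robot and the scene stay as the last step left them, time stands still between calls to the robot, and variables do not carry over. Pictures are saved under pics/ and viewed, at most 14 in all, crops included, and the job is handed in when it is done.

Besides the shell and the picture viewer there is one more tool, called as name(argument=value, ...) on one line, values as JSON. play_rows: Moves the arm, as the interface text tells. Scaled input: -1 to 1 covers 0.2 m each way for a shift and 1.5 rad each way for a turn. Its arguments: {"type":"object","properties":{"commands":{"type":"array"},"squeeze":{"type":"number"}},"required":["commands"]}

```bash
mkdir -p pics; ls
cat > h.py <<'E'
import numpy as np, cv2
from cell import sense, snapshot
def grab(name, fn=None):
    s=sense(); p=snapshot(name)
    if fn: cv2.imwrite('pics/'+fn, p["pixels"][:,:,::-1])
    K=np.array([[p["fx"],0,p["cx"]],[0,p["fy"],p["cy"]],[0,0,1.]]); d=np.array(p["dist_coeffs"],float)
    if "R" in p: R=np.array(p["R"]);t=np.array(p["t"]).ravel()
    else:
        H=np.array(p["hand_eye"]); Rt=np.array(s["orientation"]); pt=np.array(s["tcp_pos"])
        Rc=Rt@H[:3,:3]; c=Rt@H[:3,3]+pt; R=Rc.T; t=-R@c
    return dict(K=K,d=d,R=R,t=t,img=p["pixels"])
def ray(c,uv,z):
    n=cv2.undistortPoints(np.array([[uv]],float),c["K"],c["d"]).ravel()
    v=c["R"].T@np.array([n[0],n[1],1]); o=-c["R"].T@c["t"]
    return o+v*(z-o[2])/v[2]
def proj(c,X):
    return cv2.projectPoints(np.array(X,float).reshape(-1,3),cv2.Rodrigues(c["R"])[0],c["t"],c["K"],c["d"])[0].reshape(-1,2)
E
python3 - <<'E'
from h import *
import pickle
C={}
for n in ["top","side","wrist"]:
    C[n]=grab(n,n+'0.png'); print(n,(-C[n]["R"].T@C[n]["t"]).round())
pickle.dump(C,open('c0.pkl','wb'))
s=sense(); print({k:np.round(v,3).tolist() for k,v in s.items()})
E
```

```text
pics
top [ 242.   61. 1271.]
side [-172.  676.  858.]
wrist [ 191. -651.  372.]
{'t': 0.15, 'q': [-0.892, 0.359, 0.011, -0.0, -1.224, -0.288], 'joint_velocities': [-0.002, -0.004, 0.002, 0.0, -0.0, 0.0], 'joint_efforts': [-0.003, -58.388, 29.365, 6.94, -0.004, 0.0], 'tcp_pos': [256.943, -623.775, 230.568], 'orientation': [[-0.925, -0.381, -0.001], [-0.381, 0.925, 0.001], [0.0, 0.001, -1.0]], 'wrist_force': [0.181, 0.216, -0.24], 'wrist_torque': [0.001, -0.062, 0.015], 'grasp_force': 0.0, 'width': 85.378}
```

View pics/top0.png

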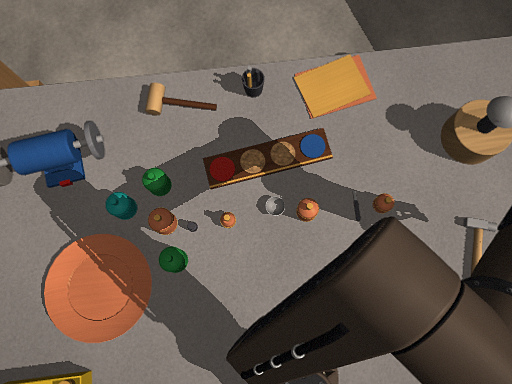

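View pics/side0.png

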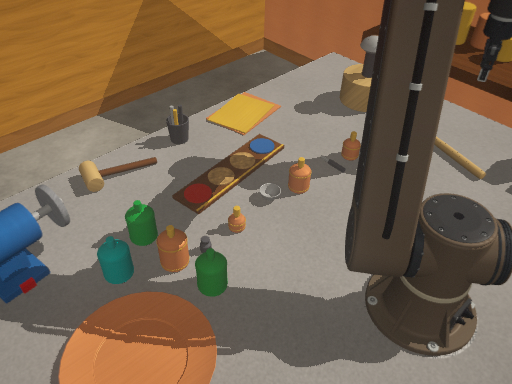

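The top view shows four copper jars near (162,221), (228,220), (308,209) and (383,203). The look-alikes are green at (156,181) and (173,260), and turquoise at (121,206). The bowl is at (274,205), the weight at (190,227), and the discs run from red (222,168) to blue (313,146). In the side view the tallest jar is at (173,248), the smallest at (237,220). I'll check these in a close crop.

Run:
```python
import pickle,cv2
C=pickle.load(open('c0.pkl','rb'))
a=C["top"]["img"][:,:,::-1]
cr=lambda x,y:cv2.resize(a[y:y+100,x:x+160],None,fx=5,fy=5,interpolation=cv2.INTER_CUBIC)[:300*2]
import numpy as np
cv2.imwrite('pics/cropA.png',cv2.resize(a[165:275,100:250],None,fx=5,fy=5,interpolation=cv2.INTER_CUBIC))
cv2.imwrite('pics/cropB.png',cv2.resize(a[120:230,260:410],None,fx=5,fy=5,interpolation=cv2.INTER_CUBIC))
```

```text
(no output)
```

View pics/cropA.png

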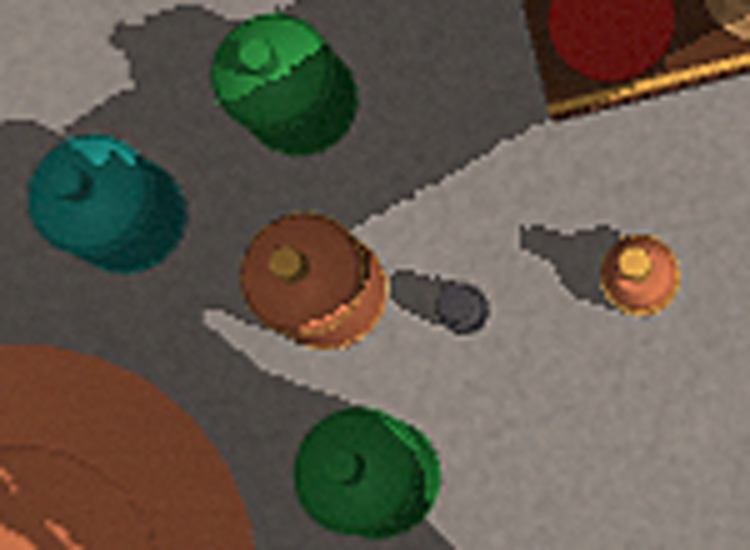

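View pics/cropB.png

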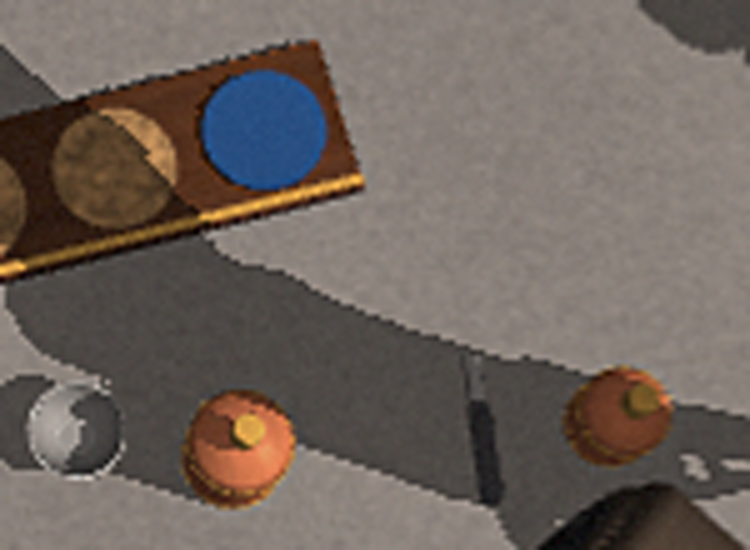

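Crop A shows copper jar_4 with its knob at crop (286,262), jar_1's knob at (634,262), the weight at (463,308), and the green and turquoise look-alikes around them. Crop B shows the blue disc at (264,130), the bowl at (76,430), and copper jars with knobs at (248,431) and (643,399). To decide which of these two is jar_2 and which jar_3, I'll test both heights against the side view.

Run:
```python
from h import *
import pickle
C=pickle.load(open('c0.pkl','rb')); T,S=C["top"],C["side"]
A=lambda x,y:(100+(x+.5)/5-.5,165+(y+.5)/5-.5)
B=lambda x,y:(260+(x+.5)/5-.5,120+(y+.5)/5-.5)
for n,uv,hs in [("big",A(286,262),[118]),("small",A(634,262),[70]),("Bl",B(248,431),[86,102]),("Br",B(643,399),[86,102]),("weight",A(463,308),[40]),("bowl",B(76,430),[28]),("blue",B(264,130),[16]),("cork",B(115,168),[16]),("greenlo",A(348,466),[118]),("greenhi",A(256,55),[118]),("turq",A(78,183),[118])]:
    for h in hs:
        X=ray(T,uv,h); print(n,h,X.round(1),"r",np.hypot(*X[:2]).round(),"side px",proj(S,X).round(1), "base->top",proj(T,[X[0],X[1],0]).round(1))
# discs by colour
hsv=cv2.cvtColor(T["img"],cv2.COLOR_RGB2HSV)
for n,lo,hi,box in [("red",(0,200,50),(6,255,255),(205,150,240,185)),("blue",(100,150,50),(125,255,255),(295,130,330,162))]:
    m=cv2.inRange(hsv,lo,hi); x0,y0,x1,y1=box; m=m[y0:y1,x0:x1]; ys,xs=np.nonzero(m)
    X=ray(T,(xs.mean()+x0,ys.mean()+y0),16); print(n,len(xs),X.round(1),"side",proj(S,X).round(1))
    # side
for n,lo,hi,box in [("red",(0,200,50),(6,255,255),(180,175,220,210)),("blue",(100,150,50),(125,255,255),(245,135,280,160))]:
    m=cv2.inRange(cv2.cvtColor(S["img"],cv2.COLOR_RGB2HSV),lo,hi); x0,y0,x1,y1=box; m=m[y0:y1,x0:x1]; ys,xs=np.nonzero(m)
    X=ray(S,(xs.mean()+x0,ys.mean()+y0),16); print("side",n,len(xs),X.round(1))
z=S["img"][110:210,270:390][:,:,::-1]
cv2.imwrite('pics/cropS.png',cv2.resize(S["img"][120:290,150:390][:,:,::-1],None,fx=3.3,fy=3.3,interpolation=cv2.INTER_CUBIC))
```

```text
big 118 [460.3 322.2 118. ] r 562.0 side px [[170.1 227.5]] base->top [[166.3 223.4]]
small 70 [447.5 138.9  70. ] r 469.0 side px [[236.4 207.8]] base->top [[228.3 220.8]]
Bl 86 [450.3 -95.   86. ] r 460.0 side px [[300.4 163.1]] base->top [[306.1 211.2]]
Bl 102 [447.5 -92.9 102. ] r 457.0 side px [[301.2 159.2]] base->top [[305.6 212.2]]
Br 86 [ 443.8 -317.    86. ] r 545.0 side px [[353.2 133. ]] base->top [[380.  205.2]]
Br 102 [ 441.1 -311.9  102. ] r 540.0 side px [[353.8 129.5]] base->top [[378.5 206.3]]
weight 40 [437.1 240.8  40. ] r 499.0 side px [[207.3 238.9]] base->top [[194.3 228.1]]
bowl 28 [472.4  -2.5  28. ] r 472.0 side px [[269.5 190.1]] base->top [[274.5 207.3]]
blue 16 [ 647.1 -139.4   16. ] r 662.0 side px [[261.5 145.4]] base->top [[311.8 147.3]]
cork 16 [633.2 -46.   16. ] r 635.0 side px [[242.  159.9]] base->top [[282.4 154.8]]
greenlo 118 [347.8 295.9 118. ] r 457.0 side px [[211.5 250.3]] base->top [[177.7 260.6]]
greenhi 118 [577.6 332.  118. ] r 666.0 side px [[137.4 202.5]] base->top [[160.6 185.5]]
turq 118 [516.4 431.5 118. ] r 673.0 side px [[113.1 238.1]] base->top [[128.4 209. ]]
red 423 [606.1 143.   16. ] side [[197.  192.8]]
blue 453 [ 647.1 -139.    16. ] side [[261.4 145.5]]
side red 0 [nan nan nan]
side blue 0 [nan nan nan]<stdin>:17: RuntimeWarning: Mean of empty slice.
  ret = ret.dtype.type(ret / rcount)
```

View pics/cropS.png

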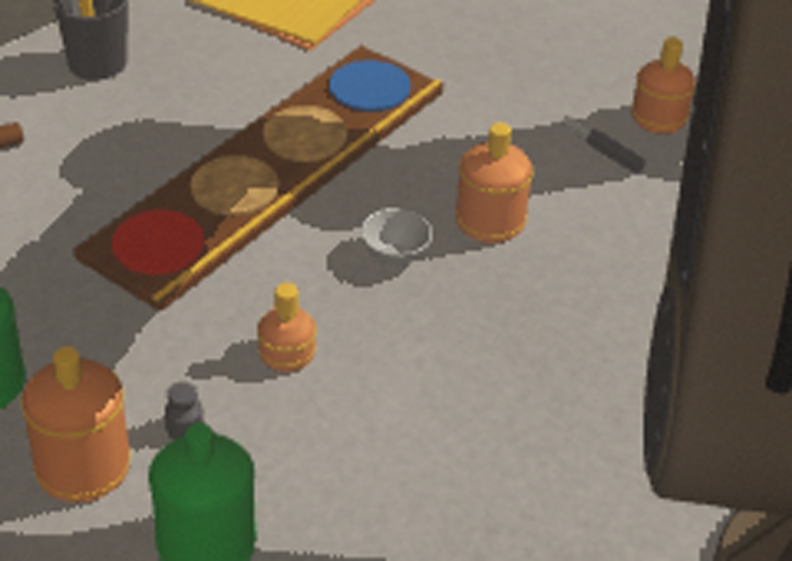

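The discs are red (606,143), cork (620,49), cork (633,-45) and blue (647,-139), and their spacing agrees with 95 mm. The side knob tops, (301.8,158.8) and (354,133), show the jar near y=-93 is jar_3 and the one near y=-315 is jar_2. jar_4 is the copper one at (460,322) and jar_1 is at (447,139). The candidates for jar_4 were copper at top (162,221), green at (156,181) and (173,260), and turquoise at (121,206), so I choose the copper one. Now to jar_1.

play_rows(commands=[[[0.5,0.95,0.95,0,0,0,0],[0.5,0.95,0.95,0,0,0,0],[0.5,0.95,0.95,0,0,0,0],[0.5,0.95,0.95,0,0,0,0],[0.5,0.95,0.95,0,0,0,0],[0.5,0.95,0.95,0,0,0,0],[0.5,0.95,0.95,0,0,0,0]]], squeeze=50)

```text
t: 0.73
tcp_pos: [449.8, -431.0, 231.2]
orientation: [[-0.924, -0.383, 0.0], [-0.383, 0.924, 0.0], [-0.001, 0.0, -1.0]]
wrist_force: [0.2, -0.9, 0.9]
width: 42.7
grasp_force: 0.0
```

play_rows(commands=[[[0.5,0,1,0,0,0,0],[0.5,0,1,0,0,0,0],[0.5,0,1,0,0,0,0],[0.5,0,1,0,0,0,0],[0.5,0,1,0,0,0,0]]])

```text
t: 1.15
tcp_pos: [446.4, -231.7, 231.1]
orientation: [[-0.925, -0.381, -0.0], [-0.381, 0.925, 0.0], [-0.0, 0.0, -1.0]]
wrist_force: [0.9, 0.2, 0.5]
width: 42.7
grasp_force: 0.0
```

play_rows(commands=[[[0.5,0,1,0,0,0,0],[0.5,0,1,0,0,0,0],[0.5,0,1,0,0,0,0],[0.5,0,1,0,0,0,0],[0.5,0,1,0,0,0,0]]])

```text
t: 1.57
tcp_pos: [446.5, -31.8, 231.5]
orientation: [[-0.924, -0.381, 0.001], [-0.381, 0.924, 0.0], [-0.001, 0.0, -1.0]]
wrist_force: [2.0, 0.4, -0.2]
width: 42.9
grasp_force: 0.0
```

play_rows(commands=[[[0.5,0,0.865,-0.2,0,0,0],[0.5,0,0.865,-0.4,0,0,0],[0.5,0,0.865,-0.4,0,0,0],[0.5,0,0.865,-0.4,0,0,0],[0.5,0,0.865,-0.4,0,0,0],[0.5,0,0.865,-0.4,0,0,0],[0.5,0,0.865,-0.4,0,0,0]]])

```text
t: 2.15
tcp_pos: [446.5, 139.7, 150.4]
orientation: [[-0.924, -0.383, -0.002], [-0.383, 0.924, -0.002], [0.002, -0.001, -1.0]]
wrist_force: [0.9, -0.8, 0.1]
width: 43.0
grasp_force: 0.0
```

```bash
cat > w.py <<'E'
import sys
from h import *
# w.py name x y ztop : wrist picture with predicted rim of the knob top drawn
n,x,y,z=sys.argv[1],*map(float,sys.argv[2:5])
c=grab("wrist"); s=sense(); print("tcp",np.round(s["tcp_pos"],1))
a=c["img"][:,:,::-1].copy()
th=np.linspace(0,2*np.pi,60); rim=np.c_[x+9*np.cos(th),y+9*np.sin(th),0*th+z]
print("pred centre",proj(c,[x,y,z]).round(1))
m=cv2.resize(a,(768,576))
cv2.polylines(m,[np.round((proj(c,rim)+.5)*1.5-.5).astype(int)],True,(255,0,255),1)
cv2.imwrite(f'pics/{n}.png',m)
import pickle; pickle.dump(c,open(n+'.pkl','wb'))
E
python3 w.py w1 447.5 138.9 70
```

```text
tcp [446.8 139.  151. ]
pred centre [[258.9 200.4]]
```

View pics/w1.png

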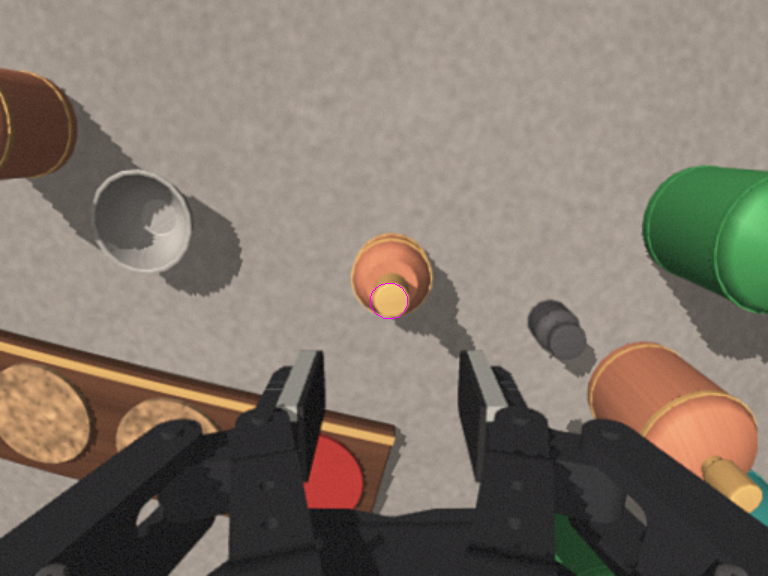

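The wrist view shows jar_1's knob at (389,300) in the enlarged picture, right inside the predicted ring, so the estimates hold. I'll descend, grip and lift.

play_rows(commands=[[[0.5,0,0,-0.2,0,0,0],[0.5,0,0,-0.38,0,0,0],[0.5,0,0,-0.48,0,0,0],[0.5,0,0,-0.53,0,0,0],[0.5,0,0,-0.53,0,0,0],[0.0,0,0,-0.53,0,0,0],[0.0,0,0,-0.53,0,0,0],[0.0,0,0,-0.53,0,0,0],[0.0,0,0,-0.53,0,0,0],[0.0,0,0,-0.53,0,0,0]]], squeeze=50)

```text
t: 3.03
tcp_pos: [447.9, 139.3, 46.5]
orientation: [[-0.924, -0.381, 0.002], [-0.381, 0.924, 0.001], [-0.002, 0.0, -1.0]]
wrist_force: [0.2, -0.9, 6.2]
width: 16.4
grasp_force: 49.4
```

play_rows(commands=[[[0.0,0,0,0,0,0,0],[0.0,0,0,0,0,0,0]]])

```text
t: 3.2
tcp_pos: [447.9, 139.4, 46.5]
orientation: [[-0.924, -0.382, 0.002], [-0.382, 0.924, 0.001], [-0.002, 0.0, -1.0]]
wrist_force: [-0.9, -1.3, 7.7]
width: 16.5
grasp_force: 49.5
```

The upward 7 N suggests the tips are lightly touching the lid. I'll lift slowly and check the hold.

play_rows(commands=[[[0.0,0,0,0.02,0,0,0],[0.0,0,0,0.05,0,0,0],[0.0,0,0,0.1,0,0,0],[0.0,0,0,0.17,0,0,0],[0.0,0,0,0.24,0,0,0],[0.0,0,0,0.3,0,0,0],[0.0,0,0,0.3,0,0,0]]])

```text
t: 3.78
tcp_pos: [448.2, 139.8, 107.9]
orientation: [[-0.924, -0.381, 0.003], [-0.381, 0.924, 0.002], [-0.004, 0.001, -1.0]]
wrist_force: [0.2, 0.6, -0.2]
width: 16.2
grasp_force: 49.0
```

```bash
python3 w.py w1b 447.5 138.9 130; python3 -c "
from h import *
s=sense();print(np.round(s['tcp_pos'],1),np.round(s['wrist_force'],1),s['width'],s['grasp_force'])"
```

```text
tcp [447.7 139.5 106.6]
pred centre [[258.9 271.7]]
[447.7 139.5 106.6] [-1.   0.  -0.9] 16.142802299878714 48.95511746406555
```

View pics/w1b.png

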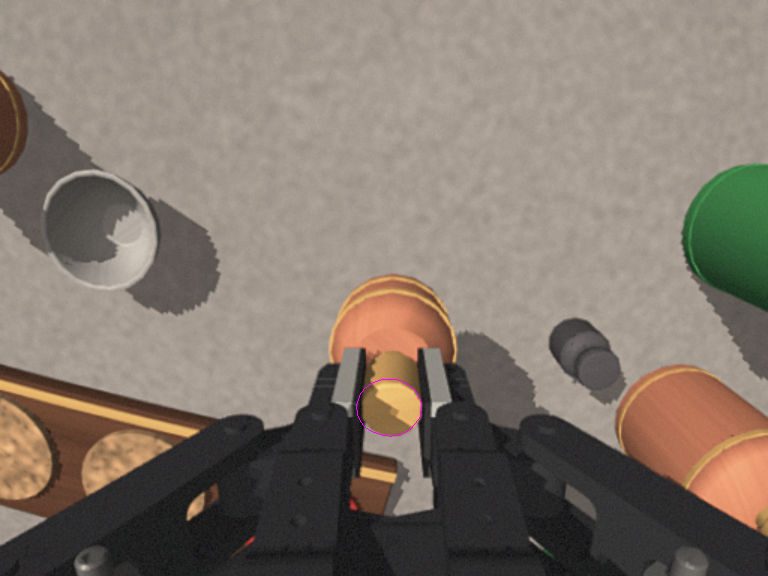

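jar_1 hangs straight, with its knob ringed at (389,408). I'll carry it to red, keeping the speed low.

play_rows(commands=[[[0.0,0.04,0,0.03,0,0,0],[0.0,0.12,0,0.05,0,0,0],[0.0,0.24,0.01,0.05,0,0,0],[0.0,0.38,0.01,0.05,0,0,0],[0.0,0.52,0.02,0.05,0,0,0],[0.0,0.64,0.02,0.05,0,0,0],[0.0,0.73,0.02,0.03,0,0,0],[0.0,0.78,0.02,0,0,0,0],[0.0,0.795,0.02,-0.05,0,0,0],[0.0,0.795,0.02,-0.1,0,0,0]]])

```text
t: 4.67
tcp_pos: [605.9, 142.5, 83.5]
orientation: [[-0.925, -0.38, -0.001], [-0.38, 0.925, -0.001], [0.002, 0.0, -1.0]]
wrist_force: [-0.8, -0.4, -1.4]
width: 15.7
grasp_force: 49.0
```

play_rows(commands=[[[0.0,0,0,-0.04,0,0,0],[0.0,0,0,-0.07,0,0,0],[0.0,0,0,-0.085,0,0,0],[0.0,0,0,-0.09,0,0,0],[0.0,0,0,-0.09,0,0,0]]])

```text
t: 5.08
tcp_pos: [605.8, 143.1, 67.4]
orientation: [[-0.924, -0.381, 0.0], [-0.381, 0.924, 0.0], [-0.0, -0.0, -1.0]]
wrist_force: [0.4, -0.3, 0.3]
width: 16.0
grasp_force: 49.0
```

play_rows(commands=[[[0.0,0,0,-0.006,0,0,0],[0.0,0,0,-0.012,0,0,0],[0.0,0,0,-0.016,0,0,0],[0.0,0,0,-0.02,0,0,0],[0.0,0,0,-0.023,0,0,0],[0.0,0,0,-0.025,0,0,0],[0.0,0,0,-0.025,0,0,0]]])

```text
t: 5.67
tcp_pos: [606.3, 143.0, 62.6]
orientation: [[-0.925, -0.381, 0.0], [-0.381, 0.925, 0.0], [-0.0, -0.0, -1.0]]
wrist_force: [-1.0, 0.5, 1.4]
width: 15.9
grasp_force: 49.3
```

play_rows(commands=[[[0.0,0,0,-0.003,0,0,0],[0.0,0,0,-0.006,0,0,0],[0.0,0,0,-0.006,0,0,0]]])

```text
t: 5.92
tcp_pos: [606.6, 143.1, 62.6]
orientation: [[-0.924, -0.381, 0.001], [-0.381, 0.924, 0.0], [-0.001, -0.0, -1.0]]
wrist_force: [-4.2, -0.4, 11.2]
width: 16.2
grasp_force: 50.3
```

```bash
python3 -c "
from h import *
for i in range(3):
  grab('side','p1.png');s=sense();print(np.round(s['tcp_pos'],1),np.round(s['wrist_force'],1))"
```

```text
[606.6 143.1  62.6] [-3.2 -0.1 11.2]
[606.6 143.1  62.6] [-3.4  0.3 10.7]
[606.6 143.1  62.6] [-3.9 -0.2 10.6]
```

It is seated (11 N on the disc). I'll unload, open slowly and rise.

play_rows(commands=[[[0.0,0,0,0.004,0,0,0],[0.25,0,0,0.004,0,0,0],[0.35,0,0,0.004,0,0,0],[0.5,0,0,0.004,0,0,0],[0.5,0,0,0.004,0,0,0],[0.5,0,0,0.1,0,0,0],[0.5,0,0,0.25,0,0,0],[0.5,0,0,0.45,0,0,0],[0.5,0,0,0.65,0,0,0],[0.5,0,0,0.7,0,0,0]]])

```text
t: 6.9
tcp_pos: [609.0, 143.7, 208.2]
orientation: [[-0.924, -0.382, 0.009], [-0.382, 0.924, 0.003], [-0.009, -0.001, -1.0]]
wrist_force: [0.7, 1.2, 1.1]
width: 42.7
grasp_force: 0.0
```

play_rows(commands=[[[0.5,-0.8,-1,0,0,0,0],[0.5,-0.8,-1,0,0,0,0],[0.5,-0.8,-1,0,0,0,0],[0.5,-0.8,-1,0,0,0,0],[0.5,-0.8,-1,0,0,0,0],[0.5,-0.8,-1,0,0,0,0],[0.5,-0.8,-1,0,0,0,0]]])

```text
t: 7.48
tcp_pos: [441.7, -60.3, 201.0]
orientation: [[-0.925, -0.379, -0.001], [-0.379, 0.925, 0.0], [0.001, 0.001, -1.0]]
wrist_force: [-1.0, 0.2, -0.4]
width: 42.9
grasp_force: 0.0
```

play_rows(commands=[[[0.5,0,-1,0,0,0,0],[0.5,0,-1,0,0,0,0],[0.5,0,-1,0,0,0,0],[0.5,0,-1,0,0,0,0],[0.5,0,-1,0,0,0,0]]])

```text
t: 7.9
tcp_pos: [445.8, -259.6, 201.1]
orientation: [[-0.925, -0.381, 0.0], [-0.381, 0.925, -0.0], [-0.0, -0.0, -1.0]]
wrist_force: [0.5, 0.4, -0.1]
width: 42.3
grasp_force: 0.0
```

Run:
```python
from h import *
c=grab('side'); t=grab('top'); print(np.round(sense()['tcp_pos'],1))
a=cv2.resize(c["img"][120:290,150:390][:,:,::-1],None,fx=3.3,fy=3.3)[:,:400]; b=cv2.resize(t["img"][130:240,200:290][:,:,::-1],None,fx=4.4,fy=5.1)[:561]
print(a.shape,b.shape); cv2.imwrite('pics/p1.png',np.hstack([a,b]))
print("pred knob in crop b", (proj(t,[606.1,143,86])-[200,130])*[4.4,5.1]+[400,0])
```

```text
[ 445.7 -260.9  200.5]
(561, 400, 3) (561, 396, 3)
pred knob in crop b [[485.16778133 161.96172972]]
```

View pics/p1.png

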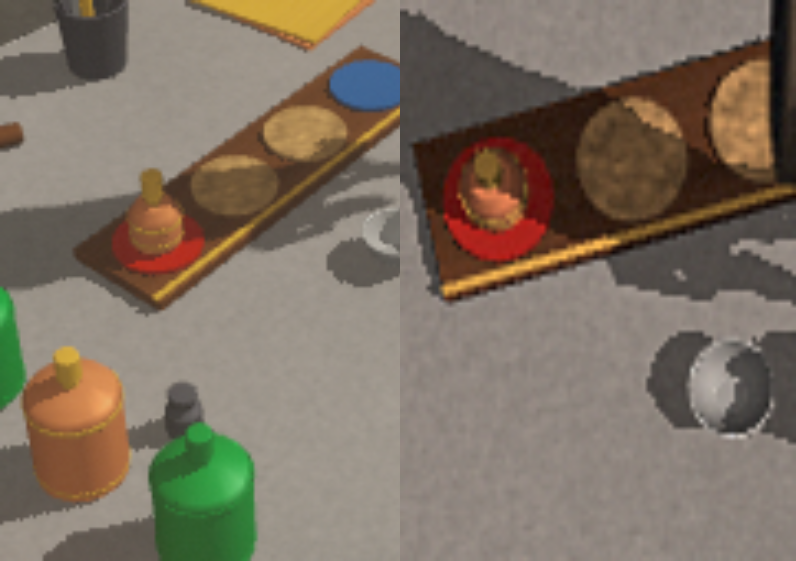

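jar_1 stands on the red disc, its knob at (487,162) against a predicted (485,162). Next is jar_2.

play_rows(commands=[[[0.5,-0.01,-0.18,-0.05,0,0,0],[0.5,-0.01,-0.28,-0.2,0,0,0],[0.5,-0.01,-0.28,-0.35,0,0,0],[0.5,-0.01,-0.28,-0.35,0,0,0]]])

```text
t: 8.33
tcp_pos: [440.6, -312.1, 125.5]
orientation: [[-0.926, -0.378, -0.008], [-0.378, 0.926, 0.004], [0.006, 0.007, -1.0]]
wrist_force: [-2.1, 0.9, -0.8]
width: 42.7
grasp_force: 0.0
```

```bash
python3 w.py w2 443.8 -317 86
```

```text
tcp [ 441.9 -312.4  128.5]
pred centre [[250.3 222.1]]
```

View pics/w2.png

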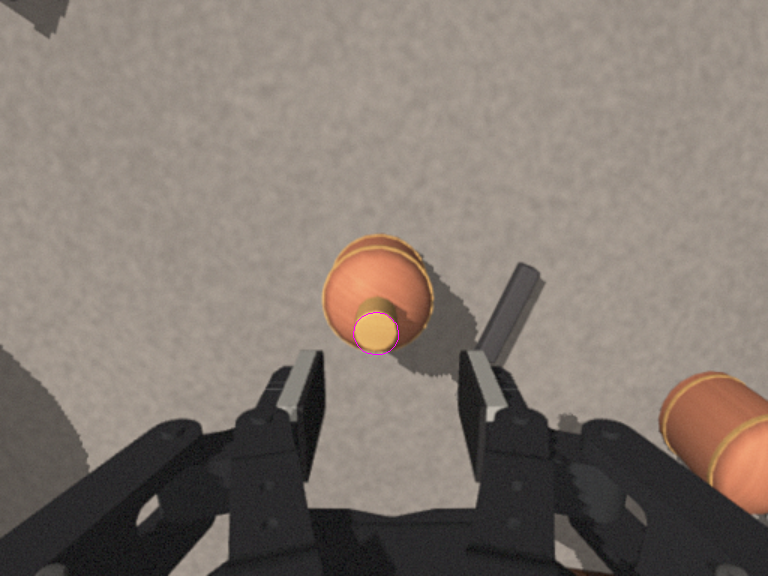

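The jar_2 knob at (376,333) fills the predicted ring. The arm was still settling. I'll descend.

play_rows(commands=[[[0.5,0,0,0,0,0,0],[0.5,0,0,-0.1,0,0,0],[0.5,0,0,-0.2,0,0,0],[0.5,0,0,-0.28,0,0,0],[0.5,0,0,-0.32,0,0,0],[0.5,0,0,-0.32,0,0,0]]])

```text
t: 8.88
tcp_pos: [444.5, -312.5, 67.4]
orientation: [[-0.924, -0.382, -0.0], [-0.382, 0.924, -0.0], [0.0, 0.0, -1.0]]
wrist_force: [0.3, -0.5, -0.0]
width: 42.5
grasp_force: 0.0
```

play_rows(commands=[[[0.5,0,-0.022,0,0,0,0],[0.5,0,-0.022,0,0,0,0],[0.2,0,-0.022,0,0,0,0],[0.0,0,-0.022,0,0,0,0],[0.0,0,-0.022,0,0,0,0],[0.0,0,-0.022,0,0,0,0],[0.0,0,-0.022,0,0,0,0]]])

```text
t: 9.47
tcp_pos: [444.7, -317.7, 68.2]
orientation: [[-0.925, -0.381, 0.001], [-0.381, 0.925, -0.001], [-0.001, -0.001, -1.0]]
wrist_force: [-1.1, 1.6, 5.5]
width: 16.2
grasp_force: 48.6
```

play_rows(commands=[[[0.0,0,0,0.02,0,0,0],[0.0,0,0,0.06,0,0,0],[0.0,0,0,0.13,0,0,0],[0.0,0,0,0.2,0,0,0],[0.0,0,0,0.26,0,0,0],[0.0,0,0,0.3,0,0,0],[0.0,0,0,0.3,0,0,0]]])

```text
t: 10.05
tcp_pos: [445.1, -317.9, 129.3]
orientation: [[-0.925, -0.381, 0.003], [-0.381, 0.925, -0.001], [-0.002, -0.002, -1.0]]
wrist_force: [0.1, -1.1, -0.9]
width: 15.6
grasp_force: 48.8
```

play_rows(commands=[[[0.0,0.02,0.04,0,0,0,0],[0.0,0.05,0.1,0,0,0,0],[0.0,0.1,0.2,0,0,0,0],[0.0,0.15,0.31,0,0,0,0],[0.0,0.2,0.42,0,0,0,0],[0.0,0.25,0.53,0,0,0,0],[0.0,0.3,0.64,0,0,0,0],[0.0,0.35,0.75,0,0,0,0],[0.0,0.4,0.85,0,0,0,0],[0.0,0.44,0.95,0,0,0,0]]])

```text
t: 10.88
tcp_pos: [532.2, -125.9, 126.2]
orientation: [[-0.925, -0.381, -0.001], [-0.381, 0.925, 0.0], [0.001, 0.001, -1.0]]
wrist_force: [0.6, -0.3, -1.8]
width: 16.1
grasp_force: 48.9
```

play_rows(commands=[[[0.0,0.05,0.1,0,0,0,0],[0.0,0.1,0.2,0,0,0,0],[0.0,0.15,0.31,0,0,0,0],[0.0,0.2,0.42,0,0,0,0],[0.0,0.25,0.52,0,0,0,0],[0.0,0.3,0.62,0,0,0,0],[0.0,0.34,0.71,0,0,0,0],[0.0,0.37,0.77,0,0,0,0],[0.0,0.39,0.8,0,0,0,0],[0.0,0.39,0.8,0,0,0,0]]])

```text
t: 11.72
tcp_pos: [610.4, 33.6, 126.4]
orientation: [[-0.924, -0.382, -0.001], [-0.382, 0.924, -0.0], [0.001, 0.0, -1.0]]
wrist_force: [-0.5, 0.3, -1.9]
width: 15.6
grasp_force: 48.9
```

play_rows(commands=[[[0.0,0.02,0.035,0,0,0,0],[0.0,0.047,0.077,-0.03,0,0,0],[0.0,0.047,0.077,-0.08,0,0,0],[0.0,0.047,0.077,-0.13,0,0,0],[0.0,0.047,0.077,-0.17,0,0,0],[0.0,0.047,0.077,-0.19,0,0,0],[0.0,0.047,0.077,-0.19,0,0,0]]])

```text
t: 12.3
tcp_pos: [618.4, 47.2, 87.3]
orientation: [[-0.925, -0.38, -0.003], [-0.38, 0.925, -0.001], [0.003, 0.0, -1.0]]
wrist_force: [0.1, 0.3, -0.8]
width: 15.9
grasp_force: 48.9
```

play_rows(commands=[[[0.0,0,0,-0.005,0,0,0],[0.0,0,0,-0.01,0,0,0],[0.0,0,0,-0.015,0,0,0],[0.0,0,0,-0.015,0,0,0]]])

```text
t: 12.63
tcp_pos: [619.6, 47.9, 86.3]
orientation: [[-0.925, -0.381, 0.0], [-0.381, 0.925, 0.0], [-0.0, -0.0, -1.0]]
wrist_force: [-0.9, 0.5, -0.4]
width: 16.2
grasp_force: 48.9
```

play_rows(commands=[[[0.0,0,0.004,-0.004,0,0,0],[0.0,0,0.004,-0.008,0,0,0],[0.0,0,0.004,-0.012,0,0,0],[0.0,0,0.004,-0.014,0,0,0],[0.0,0,0.004,-0.014,0,0,0]]])

```text
t: 13.05
tcp_pos: [619.9, 49.0, 84.3]
orientation: [[-0.924, -0.381, 0.001], [-0.381, 0.924, 0.0], [-0.001, -0.0, -1.0]]
wrist_force: [-2.5, 0.5, 5.3]
width: 16.2
grasp_force: 49.5
```

Seated gently. I'll release and move over jar_3.

play_rows(commands=[[[0.0,0,0,0.002,0,0,0],[0.25,0,0,0.002,0,0,0],[0.35,0,0,0.002,0,0,0],[0.5,0,0,0.002,0,0,0],[0.5,0,0,0.002,0,0,0],[0.5,0,0,0.1,0,0,0],[0.5,0,0,0.25,0,0,0],[0.5,0,0,0.4,0,0,0],[0.5,0,0,0.45,0,0,0],[0.5,0,0,0.45,0,0,0]]])

```text
t: 13.88
tcp_pos: [621.4, 49.1, 177.0]
orientation: [[-0.924, -0.381, 0.006], [-0.381, 0.924, 0.002], [-0.006, -0.001, -1.0]]
wrist_force: [-0.1, 0.4, 0.2]
width: 42.7
grasp_force: 0.0
```

play_rows(commands=[[[0.5,-0.86,-0.71,0,0,0,0],[0.5,-0.86,-0.71,0,0,0,0],[0.5,-0.86,-0.71,0,0,0,0],[0.5,-0.86,-0.71,0,0,0,0],[0.5,-0.86,-0.71,0,0,0,0],[0.5,-0.86,-0.71,0,0,0,0],[0.5,-0.86,-0.71,0,0,0,0],[0.5,-0.86,-0.71,-0.1,0,0,0],[0.5,-0.86,-0.71,-0.15,0,0,0],[0.5,-0.86,-0.71,-0.15,0,0,0]]])

```text
t: 14.72
tcp_pos: [446.2, -93.3, 141.0]
orientation: [[-0.925, -0.38, -0.004], [-0.38, 0.925, -0.0], [0.004, 0.001, -1.0]]
wrist_force: [-0.3, -0.2, -0.6]
width: 42.6
grasp_force: 0.0
```

```bash
python3 w.py w3 447.5 -92.9 102
python3 - <<'E'
from h import *
import pickle
c=pickle.load(open('w3.pkl','rb')); h=cv2.cvtColor(c["img"],cv2.COLOR_RGB2HSV)
# pose check of placed jars in side view
w=cv2.imread('pics/w3.png')
s=grab('side'); a=cv2.resize(s["img"][110:290,150:350][:,:,::-1],None,fx=3,fy=3)
for x,y,z in [(606.1,143,86),(619.8,48.9,102)]:
    u,v=((proj(s,[x,y,z])[0]-[150,110]+.5)*3-.5).astype(int); cv2.drawMarker(a,(int(u),int(v)),(255,0,255),0,9)
o=np.zeros((540,800,3),np.uint8); o[:540,:400]=a[:,:400]; o[:400,400:]=w[176:576,200:600]; cv2.imwrite('pics/p3.png',o)
E
```

```text
tcp [446.9 -93.3 142.1]
pred centre [[260.  222.7]]
```

View pics/p3.png

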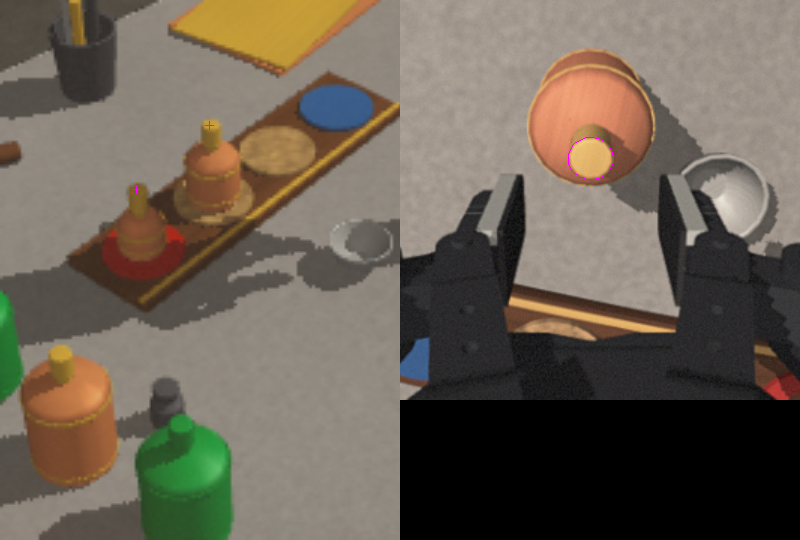

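jar_1 and jar_2 have their knob tops on the predicted crosses at (137,188) and (209,124), and jar_3's knob fills its ring at (590,158). I'll grip jar_3.

play_rows(commands=[[[0.5,0,0,-0.08,0,0,0],[0.5,0,0,-0.18,0,0,0],[0.5,0,0,-0.26,0,0,0],[0.5,0,0,-0.295,0,0,0],[0.5,0,0,-0.295,0,0,0],[0.2,0,0,-0.295,0,0,0],[0.0,0,0,-0.295,0,0,0],[0.0,0,0,-0.295,0,0,0],[0.0,0,0,-0.295,0,0,0],[0.0,0,0,-0.295,0,0,0]]], squeeze=55)

```text
t: 15.65
tcp_pos: [448.5, -93.1, 85.5]
orientation: [[-0.924, -0.381, 0.002], [-0.381, 0.924, 0.0], [-0.002, -0.001, -1.0]]
wrist_force: [-1.2, 1.4, 7.3]
width: 15.8
grasp_force: 53.8
```

play_rows(commands=[[[0.0,0,0,0,0,0,0],[0.0,0,0,0.02,0,0,0],[0.0,0,0,0.06,0,0,0],[0.0,0,0,0.13,0,0,0],[0.0,0,0,0.2,0,0,0],[0.0,0,0,0.26,0,0,0],[0.0,0,0,0.3,0,0,0],[0.0,0,0,0.3,0,0,0]]])

```text
t: 16.32
tcp_pos: [448.5, -93.2, 146.3]
orientation: [[-0.925, -0.381, 0.003], [-0.381, 0.925, 0.0], [-0.003, -0.001, -1.0]]
wrist_force: [0.5, -0.2, -1.5]
width: 15.5
grasp_force: 53.7
```

play_rows(commands=[[[0.0,0.04,0.01,0,0,0,0],[0.0,0.12,0.03,0,0,0,0],[0.0,0.24,0.06,0,0,0,0],[0.0,0.38,0.1,0,0,0,0],[0.0,0.52,0.13,0,0,0,0],[0.0,0.66,0.17,0,0,0,0],[0.0,0.79,0.2,0,0,0,0],[0.0,0.88,0.23,0,0,0,0],[0.0,0.925,0.24,0,0,0,0],[0.0,0.925,0.24,0,0,0,0]]])

```text
t: 17.15
tcp_pos: [633.8, -44.8, 142.2]
orientation: [[-0.924, -0.381, -0.002], [-0.381, 0.924, -0.001], [0.002, 0.0, -1.0]]
wrist_force: [0.2, -0.1, -2.2]
width: 15.8
grasp_force: 53.8
```

play_rows(commands=[[[0.0,0,0,-0.03,0,0,0],[0.0,0,0,-0.08,0,0,0],[0.0,0,0,-0.13,0,0,0],[0.0,0,0,-0.17,0,0,0],[0.0,0,0,-0.185,0,0,0],[0.0,0,0,-0.185,0,0,0]]])

```text
t: 17.65
tcp_pos: [631.4, -45.6, 106.0]
orientation: [[-0.925, -0.381, -0.002], [-0.381, 0.925, -0.0], [0.002, 0.001, -1.0]]
wrist_force: [0.7, 0.3, -2.0]
width: 15.7
grasp_force: 53.8
```

play_rows(commands=[[[0.0,0.003,0,-0.005,0,0,0],[0.0,0.003,0,-0.01,0,0,0],[0.0,0.003,0,-0.014,0,0,0],[0.0,0.003,0,-0.018,0,0,0],[0.0,0.003,0,-0.018,0,0,0]]])

```text
t: 18.07
tcp_pos: [633.1, -45.3, 103.8]
orientation: [[-0.925, -0.381, 0.0], [-0.381, 0.925, 0.0], [-0.0, 0.0, -1.0]]
wrist_force: [-0.3, 0.9, -3.6]
width: 15.5
grasp_force: 53.8
```

play_rows(commands=[[[0.0,0.001,0,-0.004,0,0,0],[0.0,0.001,0,-0.008,0,0,0],[0.0,0.001,0,-0.012,0,0,0],[0.0,0.001,0,-0.014,0,0,0],[0.0,0.001,0,-0.014,0,0,0]]])

```text
t: 18.48
tcp_pos: [633.6, -45.2, 101.6]
orientation: [[-0.924, -0.381, 0.001], [-0.381, 0.924, -0.0], [-0.001, -0.0, -1.0]]
wrist_force: [-2.5, 0.6, 3.9]
width: 15.7
grasp_force: 54.3
```

play_rows(commands=[[[0.0,0,0,0.002,0,0,0],[0.25,0,0,0.002,0,0,0],[0.35,0,0,0.002,0,0,0],[0.5,0,0,0.002,0,0,0],[0.5,0,0,0.002,0,0,0],[0.5,0,0,0.1,0,0,0],[0.5,0,0,0.25,0,0,0],[0.5,0,0,0.4,0,0,0],[0.5,0,0,0.5,0,0,0],[0.5,0,0,0.5,0,0,0]]])

```text
t: 19.32
tcp_pos: [635.9, -45.3, 206.4]
orientation: [[-0.924, -0.382, 0.008], [-0.382, 0.924, 0.0], [-0.008, -0.003, -1.0]]
wrist_force: [1.2, -0.1, 0.4]
width: 42.8
grasp_force: 0.0
```

play_rows(commands=[[[0.5,-0.4,0.95,0,0,0,0],[0.5,-0.4,0.95,0,0,0,0],[0.5,-0.4,0.95,0,0,0,0],[0.5,-0.4,0.95,0,0,0,0],[0.5,-0.4,0.95,0,0,0,0],[0.5,-0.4,0.95,0,0,0,0],[0.5,-0.4,0.95,0,0,0,0]]])

```text
t: 19.9
tcp_pos: [552.5, 146.7, 200.8]
orientation: [[-0.923, -0.384, 0.0], [-0.384, 0.923, 0.0], [-0.0, 0.0, -1.0]]
wrist_force: [0.3, -1.0, -1.0]
width: 42.4
grasp_force: 0.0
```

play_rows(commands=[[[0.5,-0.46,0.88,0,0,0,0],[0.5,-0.46,0.88,0,0,0,0],[0.5,-0.46,0.88,0,0,0,0],[0.5,-0.46,0.88,0,0,0,0],[0.5,-0.46,0.88,0,0,0,0],[0.5,-0.46,0.88,0,0,0,0],[0.5,-0.46,0.88,-0.1,0,0,0],[0.5,-0.46,0.88,-0.2,0,0,0],[0.5,-0.46,0.88,-0.2,0,0,0]]])

```text
t: 20.65
tcp_pos: [460.1, 318.4, 157.0]
orientation: [[-0.925, -0.379, -0.004], [-0.379, 0.925, -0.004], [0.006, -0.002, -1.0]]
wrist_force: [-0.2, 0.2, -0.7]
width: 42.6
grasp_force: 0.0
```

```bash
python3 w.py w4 460.3 322.2 118
```

```text
tcp [461.  318.7 159. ]
pred centre [[266.3 223.1]]
```

View pics/w4.png

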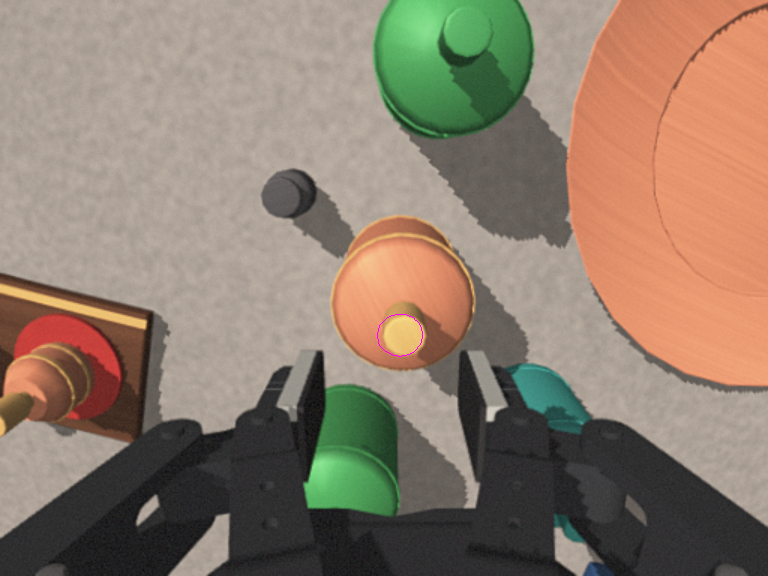

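jar_4's knob is at (403,335), about 1 mm right of its ring. The green jars are at (470,35) and (350,460), turquoise at (545,400), and all are clear of the fingers. I'll shift +4.5 mm in y and descend.

play_rows(commands=[[[0.5,-0.006,0.022,-0.02,0,0,0],[0.5,-0.006,0.022,-0.1,0,0,0],[0.5,-0.006,0.022,-0.2,0,0,0],[0.5,-0.006,0.022,-0.26,0,0,0],[0.5,-0.006,0.022,-0.29,0,0,0],[0.5,-0.006,0.022,-0.29,0,0,0]]])

```text
t: 21.2
tcp_pos: [460.3, 324.7, 102.4]
orientation: [[-0.925, -0.38, -0.001], [-0.38, 0.925, -0.001], [0.001, -0.001, -1.0]]
wrist_force: [0.4, -1.0, 0.5]
width: 42.6
grasp_force: 0.0
```

play_rows(commands=[[[0.3,0,0,0,0,0,0],[0.15,0,0,0,0,0,0],[0.0,0,0,0,0,0,0],[0.0,0,0,0,0,0,0],[0.0,0,0,0,0,0,0],[0.0,0,0,0,0,0,0]]], squeeze=65)

```text
t: 21.7
tcp_pos: [460.9, 325.6, 104.4]
orientation: [[-0.924, -0.381, 0.002], [-0.381, 0.924, 0.001], [-0.002, 0.001, -1.0]]
wrist_force: [-0.2, -0.9, 5.9]
width: 15.1
grasp_force: 63.6
```

Held. I'll lift and route at x≈460–480 so the jar passes clear of the placed jars, then approach blue from the near side.

play_rows(commands=[[[0.0,0,0,0.02,0,0,0],[0.0,0,0,0.06,0,0,0],[0.0,0,0,0.13,0,0,0],[0.0,0,0,0.21,0,0,0],[0.0,0,0,0.29,0,0,0],[0.0,0,0,0.36,0,0,0],[0.0,0,0,0.4,0,0,0],[0.0,0,0,0.4,0,0,0]]])

```text
t: 22.37
tcp_pos: [460.6, 325.9, 185.0]
orientation: [[-0.925, -0.381, 0.002], [-0.381, 0.925, 0.003], [-0.003, 0.002, -1.0]]
wrist_force: [-0.2, 0.5, -3.2]
width: 14.9
grasp_force: 63.5
```

play_rows(commands=[[[0.0,0.01,-0.04,0,0,0,0],[0.0,0.02,-0.1,0,0,0,0],[0.0,0.03,-0.18,0,0,0,0],[0.0,0.04,-0.28,0,0,0,0],[0.0,0.05,-0.38,0,0,0,0],[0.0,0.06,-0.48,0,0,0,0],[0.0,0.07,-0.58,0,0,0,0],[0.0,0.08,-0.68,0,0,0,0],[0.0,0.09,-0.78,0,0,0,0],[0.0,0.1,-0.88,0,0,0,0]]])

```text
t: 23.2
tcp_pos: [479.3, 146.3, 182.1]
orientation: [[-0.925, -0.38, -0.001], [-0.38, 0.925, -0.001], [0.002, -0.0, -1.0]]
wrist_force: [0.5, 0.1, -1.6]
width: 15.2
grasp_force: 63.6
```

play_rows(commands=[[[0.0,0,-0.1,0,0,0,0],[0.0,0,-0.2,0,0,0,0],[0.0,0,-0.3,0,0,0,0],[0.0,0,-0.4,0,0,0,0],[0.0,0,-0.5,0,0,0,0],[0.0,0,-0.6,0,0,0,0],[0.0,0,-0.7,0,0,0,0],[0.0,0,-0.8,0,0,0,0],[0.0,0,-0.9,0,0,0,0],[0.0,0,-0.97,0,0,0,0]]])

```text
t: 24.03
tcp_pos: [478.5, -47.6, 182.2]
orientation: [[-0.925, -0.38, -0.002], [-0.38, 0.925, -0.0], [0.002, 0.0, -1.0]]
wrist_force: [1.1, -0.5, -2.5]
width: 14.9
grasp_force: 63.6
```

play_rows(commands=[[[0.0,0,-0.06,0,0,0,0],[0.0,0.01,-0.13,0,0,0,0],[0.0,0.03,-0.2,0,0,0,0],[0.0,0.06,-0.27,0,0,0,0],[0.0,0.1,-0.33,0,0,0,0],[0.0,0.15,-0.38,0,0,0,0],[0.0,0.2,-0.42,0,0,0,0],[0.0,0.25,-0.45,0,0,0,0],[0.0,0.28,-0.46,0,0,0,0],[0.0,0.28,-0.46,0,0,0,0]]])

```text
t: 24.87
tcp_pos: [537.3, -137.3, 182.4]
orientation: [[-0.925, -0.38, -0.0], [-0.38, 0.925, -0.0], [0.0, -0.0, -1.0]]
wrist_force: [-0.0, 0.1, -3.1]
width: 15.0
grasp_force: 63.7
```

play_rows(commands=[[[0.0,0.03,0,0,0,0,0],[0.0,0.09,0,0,0,0,0],[0.0,0.17,-0.006,0,0,0,0],[0.0,0.26,-0.006,0,0,0,0],[0.0,0.35,-0.006,0,0,0,0],[0.0,0.43,-0.006,0,0,0,0],[0.0,0.5,-0.006,0,0,0,0],[0.0,0.54,-0.006,0,0,0,0],[0.0,0.557,-0.006,0,0,0,0],[0.0,0.557,-0.006,0,0,0,0]]])

```text
t: 25.7
tcp_pos: [647.9, -137.7, 182.4]
orientation: [[-0.924, -0.381, -0.001], [-0.381, 0.924, 0.0], [0.001, 0.0, -1.0]]
wrist_force: [0.3, 0.3, -3.8]
width: 15.3
grasp_force: 63.7
```

play_rows(commands=[[[0.0,0,0,-0.03,0,0,0],[0.0,0,0,-0.08,0,0,0],[0.0,0,0,-0.14,0,0,0],[0.0,0,0,-0.2,0,0,0],[0.0,0,0,-0.25,0,0,0],[0.0,0,0,-0.275,0,0,0],[0.0,0,0,-0.28,0,0,0],[0.0,0,0,-0.28,0,0,0]]])

```text
t: 26.37
tcp_pos: [647.3, -138.2, 126.3]
orientation: [[-0.925, -0.381, -0.001], [-0.381, 0.925, -0.0], [0.001, 0.0, -1.0]]
wrist_force: [-0.1, 0.7, -2.5]
width: 15.2
grasp_force: 63.7
```

Run:
```python
from h import *
t=grab('side'); s=sense(); p=np.array(s['tcp_pos']); print(p.round(1),np.round(s['wrist_force'],1))
b=cv2.resize(t["img"][70:230,180:340][:,:,::-1],None,fx=3.6,fy=3.6,interpolation=cv2.INTER_CUBIC)
dz=p[2]-104.4
th=np.linspace(0,2*np.pi,60)
for r,z in [(34,dz),(9,118+dz)]:
    q=proj(t,np.c_[647.1+r*np.cos(th),-139.2+r*np.sin(th),0*th+z])
    cv2.polylines(b,[np.round((q-[180,70]+.5)*3.6-.5).astype(int)],True,(255,0,255),1)
cv2.imwrite('pics/p4.png',b)
```

```text
[ 647.7 -138.2  127. ] [-0.  -0.5 -3.3]
```

View pics/p4.png

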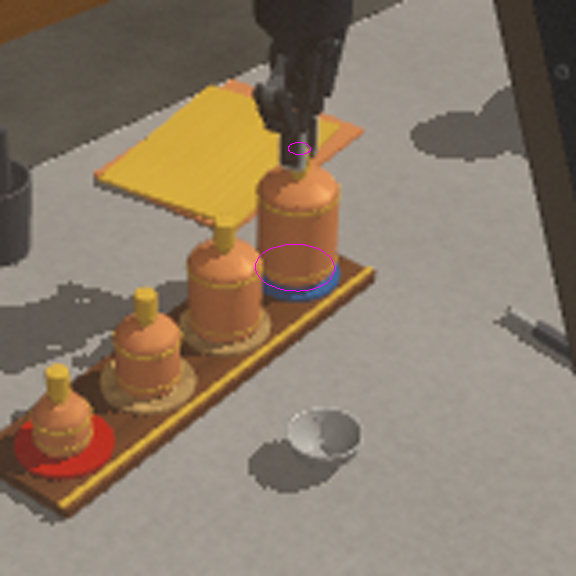

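The jar is 6 mm above the blue disc and within about 2 mm of its outline (base ring at (295,267)). I'll nudge +1.2 mm in x and lower.

play_rows(commands=[[[0.0,0.006,0.002,-0.006,0,0,0],[0.0,0.006,0.002,-0.012,0,0,0],[0.0,0.006,0.002,-0.017,0,0,0],[0.0,0.006,0.002,-0.022,0,0,0],[0.0,0.006,0.002,-0.022,0,0,0]]])

```text
t: 26.83
tcp_pos: [648.6, -137.7, 122.4]
orientation: [[-0.925, -0.381, -0.0], [-0.381, 0.925, 0.0], [0.0, 0.0, -1.0]]
wrist_force: [-1.0, -0.2, -3.3]
width: 15.1
grasp_force: 63.7
```

play_rows(commands=[[[0.0,0,0,-0.003,0,0,0],[0.0,0,0,-0.006,0,0,0],[0.0,0,0,-0.006,0,0,0]]])

```text
t: 27.08
tcp_pos: [648.6, -137.7, 121.2]
orientation: [[-0.925, -0.381, -0.0], [-0.381, 0.925, 0.0], [0.0, 0.0, -1.0]]
wrist_force: [0.2, -1.4, -3.0]
width: 14.6
grasp_force: 63.7
```

play_rows(commands=[[[0.0,0,-0.002,-0.003,0,0,0],[0.0,0,-0.003,-0.006,0,0,0],[0.0,0,-0.003,-0.008,0,0,0],[0.0,0,-0.003,-0.008,0,0,0]]])

```text
t: 27.42
tcp_pos: [649.1, -138.5, 120.4]
orientation: [[-0.925, -0.381, 0.001], [-0.381, 0.925, -0.0], [-0.001, -0.001, -1.0]]
wrist_force: [-0.1, -0.5, 1.7]
width: 15.3
grasp_force: 64.2
```

Contact made (about 5 N). I'll release, rise and back off to the right.

play_rows(commands=[[[0.0,0,0,0,0,0,0],[0.25,0,0,0,0,0,0],[0.35,0,0,0,0,0,0],[0.5,0,0,0,0,0,0],[0.5,0,0,0,0,0,0],[0.5,0,0,0.1,0,0,0],[0.5,0,0,0.25,0,0,0],[0.5,0,0,0.4,0,0,0],[0.5,0,0,0.55,0,0,0],[0.5,0,0,0.6,0,0,0]]])

```text
t: 28.25
tcp_pos: [650.5, -138.7, 245.1]
orientation: [[-0.924, -0.381, 0.007], [-0.382, 0.924, -0.001], [-0.006, -0.003, -1.0]]
wrist_force: [0.6, -0.7, 0.5]
width: 42.8
grasp_force: 0.0
```

play_rows(commands=[[[0.5,-0.6,-1,0,0,0,0],[0.5,-0.6,-1,0,0,0,0],[0.5,-0.6,-1,0,0,0,0],[0.5,-0.6,-1,0,0,0,0],[0.5,-0.6,-1,0,0,0,0],[0.5,-0.6,-1,0,0,0,0],[0.5,-0.6,-1,0,0,0,0],[0.5,-0.6,-1,0,0,0,0]]])

```text
t: 28.92
tcp_pos: [527.8, -339.6, 239.7]
orientation: [[-0.926, -0.378, 0.0], [-0.378, 0.926, -0.0], [-0.0, -0.0, -1.0]]
wrist_force: [-0.3, 0.7, -0.5]
width: 42.7
grasp_force: 0.0
```

Run:
```python
from h import *
print(np.round(sense()['tcp_pos'],1))
th=np.linspace(0,2*np.pi,60); out=[]
J=[(606.1,143,22,70),(619.8,48.9,26,86),(633.4,-45.1,30,102),(647.1,-139.2,34,118)]
for n,(x0,y0,w,h),f in [("side",(185,90,130,120),3),("top",(195,120,140,120),3)]:
    c=grab(n); b=cv2.resize(c["img"][y0:y0+h,x0:x0+w][:,:,::-1],None,fx=f,fy=f,interpolation=cv2.INTER_CUBIC)
    for x,y,r,H in J:
        q=proj(c,np.c_[x+9*np.cos(th),y+9*np.sin(th),0*th+16+H])
        cv2.polylines(b,[np.round((q-[x0,y0]+.5)*f-.5).astype(int)],True,(255,0,255),1)
    out.append(b)
t=c["img"]; cv2.imwrite('pics/end.png',np.hstack(out))
```

```text
[ 527.8 -339.6  239.7]
```

View pics/end.png

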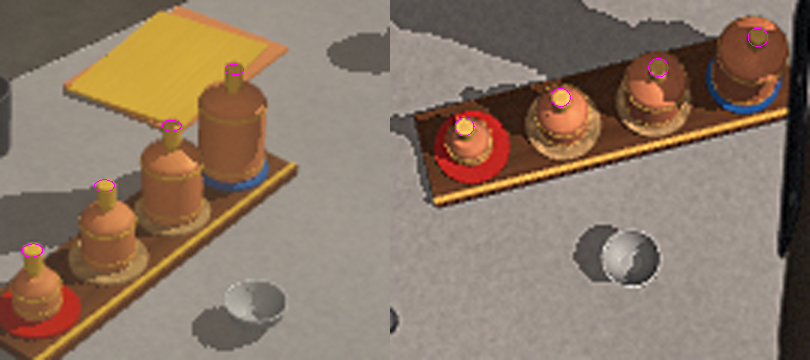

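In both views all four knob tops fill their predicted rings: top (464,127), (561,98), (657,68), (757,37). The order rises from red to blue, the jars stand upright, and the arm is clear. I'll hand it in.

```bash
python3 -c "
from cell import close_job
print(close_job())"
```

```text
the job is handed in; nothing more can be done
None
```

The job is handed in at about 29 s: all four copper jars stand upright on their discs, rising from the shortest on red to the tallest on blue, and I never touched the bowl, the weight or the look-alikes.

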